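Find the piggy bank with coins in it and show it to the customer

ROBOT

A 6-joint arm with a two-finger parallel gripper is mounted at the origin on the work surface. World frame = base frame: x ahead of the robot, y to its left, z up, the work surface at z = 0. Lengths are in mm, angles in rad, forces in N, time in s.
With the tool pointing down it reaches from about 300 to 775 mm from the base axis. Payload 14.6 kg.
Tool frame: the origin (TCP) lies midway between the tips of the shut fingers; the grasp point (between the pads) lies 19 mm behind it (manip.hold_point_z is the distance from the TCP to the grasp point, in mm); z points along the fingers, y is the direction in which the jaws open and shut (so a half turn about z gives the same grasp; the last joint's range is limited). The gripper opens to 94 mm and grips with 3 to 60 N. Pads are 16 mm wide; open, the fingers measure 119 mm over their backs; the gripper's body (75 mm by 177 mm) begins 78 mm behind the grasp point.
Start: joints at [1.144, 0.3, 1.521, -0, 1.321, -0.067], TCP at [193.645, 514.773, 205.446] pointing down, gripper open.
Joint ranges: [-3.03, 3.03], [-0.79, 2.21], [0.23, 2.52], [-1.04, 4.18], [0, 3.07], [-2.55, 2.55]. Speed limits (rad/s): [2.22, 2.22, 2.57, 3.14, 3.14, 3.14].

INTERFACE

Orientations are given as [roll, pitch, yaw] about the fixed x, y, z axes, in that order (R = Rz(yaw) Ry(pitch) Rx(roll)).
In Python, from cell import manip gives the robot as it stands.
- The arm moves only by the shell command python3 -m crank 'ROWS' [OPENING] [FORCE]. ROWS is JSON, a list of rows, each an object with "offset": the shift along the world's x, y, z in m, a list of three; "spin": the turn about the world's z in degrees. In form: [{"offset": [dx, dy, dz], "spin": spin}, ...]. A call has exactly 8 rows; each row is the pose to reach, as a shift and turn from the pose measured when the call began; what a row does not reach only later rows make up. A row lasts 1/12 s, in which the tool goes at most 41.7 mm and 7.16 degrees, less where a joint would pass 70% of its speed; a pose out of reach is approached as far as the arm can. A call with a gripper value outside its range is refused whole. OPENING is the opening, from 0 (shut) to 1 (fully open), set as the call begins (- or left out, the last holds). The fingers move at their own pace and stop on an object; FORCE is the grip in N (left out, the last holds). Time passes only in rows, so rows that repeat a pose let the fingers close, or fill a call up. It gives the time, the measured TCP pose, the force and the opening at its end, in the units of the state.
- manip.read_state(): the state, without advancing time (a new reading comes with each control period).
- manip.camera(name): name is "scene" or "side" or "wrist"; returns a dict with "pixels" (480x640x3 uint8, red, green, blue), "fx", "fy", "cx", "cy" (pixels), "extrinsics" (4x4, takes a point from world to camera coordinates); the wrist camera has in their place "hand_eye" (4x4, takes a point from camera to tool coordinates, whose origin is the TCP and whose axes are the flange's). Camera axes: x right, y down, z forward; pixel columns grow to the right and rows downward; lengths in mm; the calibration is good to about 2 mm. A picture is of the moment at which its call begins: read the wrist's pose just before it. There is no depth.
- manip.sign_off(): hands the job in, once; it reports no verdict.
Trained networks look in a picture, given as the dict that the camera call returned (one of the last four; its "shot" number tells which), for a name from the list of things; names that differ only in an ending like _2 or _b are one class to them, and where a whole thing is asked for, a point or a joint stands for the part that bears it (a point fixed in the world has none). Each returns a list of dicts, best first, with "conf" (0 to 1); they miss things now and then, are a little off and sometimes report something else, mostly with a low value. They report only what shows in the picture. A call takes as long as a camera call. They do not tell look-alikes from the thing itself.
- manip.search_frame(picture, name): "location" ([x, y, z] in mm, in world coordinates, good to about 4 mm: the middle of the surface that is visible of it).
- manip.masks_of(picture, name): "mask" (480x640 bool, what is visible of it).
The state is a dict: "clock": time; "joints": joint angles; "qd": joint speeds; "effort": joint torques, N m; "eef_pos": TCP position; "eef_rot": TCP orientation; "wrist_force": force on the tool from outside, world axes, zero at the start; "moment": the same for the moment, N m; "finger_gap": finger opening in mm.
Only numpy, scipy, OpenCV 4.12 (cv2) and the standard library are available. Lean on these libraries where they do the work, as an engineer would, in place of code of your own. Each camera call takes 0.05 s, during which the arm holds its last target. There are 200 camera calls.

TASK

One of the two matching piggy banks on the wooden stands still has coins in it: lift each in turn straight off its stand, feel its weight and set it back upright where it stood, until you know which is heavier. Then pick up the heavier one and hold it up level over the middle of the customer's grey counter mat, about 10 cm clear of it, and finish while still holding it there, with the lighter one standing back in its place on its stand. Do not knock or shift the other things on the counter and never tip a bank over.

Things in the scene. Friction and masses are not known exactly. Their poses are not given: they have to be found in the camera images.
- bank_a_center (a point): Body centre of a loose white ceramic piggy bank on either stand. Body 90 long (x, to the snout) x 58 wide (y, flat sides) x 62 mm high on 12 mm feet: feet's underside 43 mm below this point, top 31 mm and ear tips 40 mm above, snout 56 mm ahead. z up. Grasp across the 58 mm; 40 N is safe. One bank is empty (240-300 g), the other holds coins (560-700 g); they look the same.
- bank_b_center (a point): Body centre of a loose white ceramic piggy bank on either stand. Body 90 long (x, to the snout) x 58 wide (y, flat sides) x 62 mm high on 12 mm feet: feet's underside 43 mm below this point, top 31 mm and ear tips 40 mm above, snout 56 mm ahead. z up. Grasp across the 58 mm; 40 N is safe. The twin of the other: either may stand left or right.
- stand_left_top (a point): Centre of the top face of the display stand on the robot's left (+y): a fixed round wooden disc 130 mm across and 18 mm high (this point is 18 mm above the counter). A bank's feet stand on it, within 12 mm of its centre at the start.
- stand_right_top (a point): The same, on the robot's right (-y).
- mat_top (a point): Centre of the top face of the customer's flat grey rubber counter mat, fixed, 150 mm (x) x 200 mm (y), 4 mm thick, on the far side of the counter between the stands. x and y along its sides, z up.
- vase_mid (a point): Middle of a small blue vase, 76 mm across, 108 mm high. A bystander: leave it where it is.
- jar_mid (a point): Middle of a small terracotta jar, 68 mm across, 64 mm high, between the stands on the robot's side. A bystander: leave it where it is.
- dog_mid (a point): Middle (40 mm up) of a seated dog figurine, footprint about 66 x 45 mm, 99 mm high. A bystander: leave it where it is.
- mug_mid (a point): Middle of a white mug, 76 mm across plus handle, 85 mm high. A bystander: leave it where it is.
- gift_box_mid (a point): Middle of a cardboard gift box, 90 x 70 mm, 40 mm high. A bystander: leave it where it is.
There are look-alikes about, which are no part of the job. What is shaped like the part that bears bank_b_center but pink or turquoise is not meant.

How it is judged (in metres and radians):
On the way, in this order (a step that is already met when the one before it is completed fails the run):
1. the lighter bank is lifted clear of its stand while the heavier one stands in its place (((height (world z) of bank_a_center above 0.08 m and distance of bank_b_center from where it was at the start of the episode below 0.04 m and angle between bank_b_center's own z axis and vertical below 0.15 rad and contact force between bank_b and the fingers below 0.05 N and (contact force between bank_b and stand_left above 4.2 N or contact force between bank_b and stand_right above 4.2 N)) or (height (world z) of bank_b_center above 0.08 m and distance of bank_a_center from where it was at the start of the episode below 0.04 m and angle between bank_a_center's own z axis and vertical below 0.15 rad and contact force between bank_a and the fingers below 0.05 N and (contact force between bank_a and stand_left above 4.2 N or contact force between bank_a and stand_right above 4.2 N)))), for 0.3 s.
2. the lighter bank stands upright back in its place, released, and the heavier one is lifted clear of its stand (((distance of bank_a_center from where it was at the start of the episode below 0.04 m and angle between bank_a_center's own z axis and vertical below 0.15 rad and contact force between bank_a and the fingers below 0.05 N and contact force between bank_a and stand_left below 4.2 N and contact force between bank_a and stand_right below 4.2 N and (contact force between bank_a and stand_left above 1.5 N or contact force between bank_a and stand_right above 1.5 N) and height (world z) of bank_b_center above 0.08 m) or (distance of bank_b_center from where it was at the start of the episode below 0.04 m and angle between bank_b_center's own z axis and vertical below 0.15 rad and contact force between bank_b and the fingers below 0.05 N and contact force between bank_b and stand_left below 4.2 N and contact force between bank_b and stand_right below 4.2 N and (contact force between bank_b and stand_left above 1.5 N or contact force between bank_b and stand_right above 1.5 N) and height (world z) of bank_a_center above 0.08 m))), for 0.3 s.
At the end, for the whole second after the job is handed in: Heavier bank held still, within 0.25 rad of upright, feet 50-200 mm above the mat, its centre within 60 mm (mat x) and 70 mm (mat y) of the mat centre; lighter bank (loading its stand with under 4.2 N) upright, released, on its stand within 40 mm of where it began (((height (world z) of bank_b_center between 0.097 and 0.247 m and angle between bank_b_center's own z axis and vertical below 0.25 rad and x of bank_b_center in the frame of mat_top between -0.06 and 0.06 m and y of bank_b_center in the frame of mat_top between -0.07 and 0.07 m and contact force between bank_b and the fingers above 2 N and linear speed of bank_b below 0.03 m/s and distance of bank_a_center from where it was at the start of the episode below 0.04 m and angle between bank_a_center's own z axis and vertical below 0.15 rad and contact force between bank_a and the fingers below 0.05 N and contact force between bank_a and stand_left below 4.2 N and contact force between bank_a and stand_right below 4.2 N and (contact force between bank_a and stand_left above 1.5 N or contact force between bank_a and stand_right above 1.5 N) and linear speed of bank_a below 0.02 m/s) or (height (world z) of bank_a_center between 0.097 and 0.247 m and angle between bank_a_center's own z axis and vertical below 0.25 rad and x of bank_a_center in the frame of mat_top between -0.06 and 0.06 m and y of bank_a_center in the frame of mat_top between -0.07 and 0.07 m and contact force between bank_a and the fingers above 2 N and linear speed of bank_a below 0.03 m/s and distance of bank_b_center from where it was at the start of the episode below 0.04 m and angle between bank_b_center's own z axis and vertical below 0.15 rad and contact force between bank_b and the fingers below 0.05 N and contact force between bank_b and stand_left below 4.2 N and contact force between bank_b and stand_right below 4.2 N and (contact force between bank_b and stand_left above 1.5 N or contact force between bank_b and stand_right above 1.5 N) and linear speed of bank_b below 0.02 m/s))); the arm keeps its last pose, push and grip.
It fails at once if a bystander is shifted by more than 25 mm (distance of any of vase_mid, jar_mid, dog_mid, mug_mid, gift_box_mid from where it was at the start of the episode above 0.025 m).
It fails at once if a piggy bank is tipped over (angle between any of bank_a_center, bank_b_center's own z axis and vertical above 0.8 rad).
It also fails if it takes over 72 s, if anything falls off the work surface, if the arm or the gripper's body presses on something with over 40 N, if the wrist force passes 120 N, or if a joint passes its speed limit or range.

## Working session

There is one attempt and no reset: what is moved stays moved. The work goes in short steps, Python scripts to look and compute and a shell command to move; the robot and the scene stay as the last step left them, time stands still between calls to the robot, and variables do not carry over. Pictures are saved under pics/ and viewed, about 8 in all and at most 12, crops included, and the job is handed in when it is done.

```bash
mkdir -p pics; ls
python3 - <<'E'
from cell import manip
import cv2
for n in ["scene","side"]:
    p=manip.camera(n); cv2.imwrite(f"pics/{n}0.png",p["pixels"][:,:,::-1])
    for k in ["bank_a_center","stand_left_top","mat_top","vase_mid","jar_mid","dog_mid","mug_mid","gift_box_mid"]:
        try: print(n,k,[([round(float(v)) for v in d["location"]],round(d["conf"],2)) for d in manip.search_frame(p,k)])
        except Exception as e: print(n,k,e)
s=manip.read_state(); print(s); print(manip.hold_point_z)
E
```

```text
pics
scene bank_a_center [([478, 191, 76], 0.59), ([626, -27, 3], 0.34)]
scene stand_left_top [([482, 188, 21], 0.85)]
scene mat_top [([625, -24, 2], 0.76)]
scene vase_mid [([663, 307, 60], 0.81)]
scene jar_mid [([399, -14, 45], 0.86), ([434, 395, 51], 0.48)]
scene dog_mid [([693, -345, 72], 0.56)]
scene mug_mid [([430, 394, 50], 0.6)]
scene gift_box_mid [([485, -422, 44], 0.6), ([432, 397, 53], 0.53), ([663, 306, 64], 0.48)]
side bank_a_center [([447, 188, 74], 0.66)]
side stand_left_top [([440, 176, 19], 0.62)]
side mat_top [([613, -33, 8], 0.69)]
side vase_mid [([642, 297, 64], 0.7), ([445, 173, 19], 0.37)]
side jar_mid [([377, -19, 50], 0.63)]
side dog_mid [([671, -354, 60], 0.76)]
side mug_mid [([417, 383, 58], 0.9)]
side gift_box_mid [([459, -412, 42], 0.88), ([440, 174, 18], 0.62), ([454, -203, 15], 0.43)]
{'clock': 0.9, 'joints': array([ 1.14440317e+00,  2.99909051e-01,  1.52100099e+00, -1.51756999e-05,
        1.32069729e+00, -6.66072018e-02]), 'qd': array([ 1.12689044e-03, -2.17087466e-04, -8.35248356e-04,  1.01796459e-03,
        7.41173562e-05,  3.07780567e-05]), 'effort': array([-9.98575306e-04, -5.31649125e+01, -3.52921522e+01,  7.08183507e-02,
        2.13332323e-02, -6.29549413e-05]), 'eef_pos': array([193.64673415, 514.77186488, 205.44019324]), 'eef_rot': array([-3.14157703e+00,  1.36939935e-05,  2.78181046e+00]), 'wrist_force': array([ 0.10746645, -0.44079162, -0.345987  ]), 'moment': array([-0.04887271, -0.040135  , -0.01560908]), 'finger_gap': 94.05661668176775}
18.8
```

View pics/scene0.png

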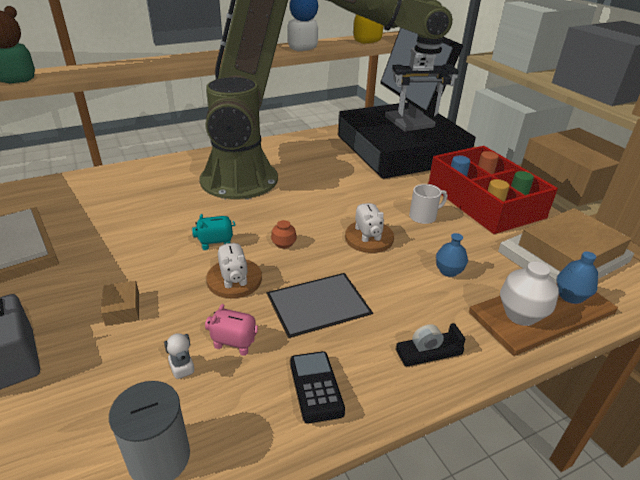

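View pics/side0.png

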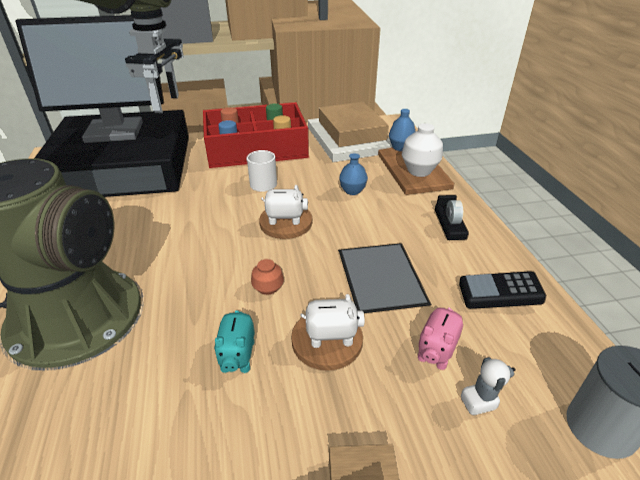

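Could be taken for the banks (scene image): white pig on the left stand (370,222), white pig on the right stand (233,266), turquoise pig (213,231) and pink pig (232,329). I choose the two white ones on discs. Both face roughly +x. I'll move above the left one and check it in a close wrist view.

```bash
python3 -m crank '[{"offset":[0.025,-0.032,0.02],"spin":3},{"offset":[0.049,-0.064,0.04],"spin":6},{"offset":[0.074,-0.096,0.05],"spin":9},{"offset":[0.098,-0.128,0.05],"spin":12},{"offset":[0.122,-0.16,0.05],"spin":15},{"offset":[0.147,-0.192,0.05],"spin":18},{"offset":[0.171,-0.224,0.05],"spin":20.6},{"offset":[0.196,-0.256,0.05],"spin":20.6}]' 1 
python3 -m crank '[{"offset":[0.025,-0.031,0],"spin":0},{"offset":[0.05,-0.062,0],"spin":0},{"offset":[0.05,-0.065,0],"spin":0},{"offset":[0.05,-0.065,0],"spin":0},{"offset":[0.05,-0.065,0],"spin":0},{"offset":[0.05,-0.065,0],"spin":0},{"offset":[0.05,-0.065,0],"spin":0},{"offset":[0.05,-0.065,0],"spin":0}]'
cat > h.py <<'E'
from cell import manip
import cv2, numpy as np
from scipy.spatial.transform import Rotation as R
def wrist(name):
    s=manip.read_state(); p=manip.camera("wrist")
    cv2.imwrite(f"pics/{name}.png",p["pixels"][:,:,::-1])
    T=np.eye(4); T[:3,:3]=R.from_euler("xyz",s["eef_rot"]).as_matrix(); T[:3,3]=s["eef_pos"]
    return s,p,T@p["hand_eye"]
def ray(p,C,uv,z):   # pixel -> world at height z
    d=C[:3,:3]@np.array([(uv[0]-p["cx"])/p["fx"],(uv[1]-p["cy"])/p["fy"],1]); o=C[:3,3]
    return o+d*(z-o[2])/d[2]
def top_view(name,x0,y0,z,half=110):  # rectify plane z to 2 px/mm image; up=+x, left=+y
    s,p,C=wrist(name+"_raw"); 
    P=np.array([[x0+half,y0+half],[x0+half,y0-half],[x0-half,y0-half],[x0-half,y0+half]],float)
    K=np.array([[p["fx"],0,p["cx"]],[0,p["fy"],p["cy"]],[0,0,1]]); E=np.linalg.inv(C)
    q=[(K@(E@np.array([*a,z,1]))[:3]) for a in P]; q=np.float32([v[:2]/v[2] for v in q])
    n=4*half; H=cv2.getPerspectiveTransform(q,np.float32([[0,0],[n,0],[n,n],[0,n]]))
    cv2.imwrite(f"pics/{name}.png",cv2.warpPerspective(p["pixels"],H,(n,n))[:,:,::-1])
    return s,p,C
E
python3 - <<'E'
from h import *
s,p,C=wrist("w1"); print(s["eef_pos"],s["eef_rot"],s["wrist_force"],s["clock"],C.round(2))
for k in ["bank_a_center","stand_left_top"]:
    print([(d["location"],d["conf"]) for d in manip.search_frame(p,k)])
E
```

```text
clock: 1.57
eef_pos: [390.4, 256.9, 255.8]
eef_rot: [3.141, 0.001, -3.139]
wrist_force: [1.2, 0.5, -0.1]
finger_gap: 93.8
clock: 2.23
eef_pos: [440.0, 192.8, 255.8]
eef_rot: [3.141, 0.001, -3.137]
wrist_force: [-0.6, -0.7, 0.1]
finger_gap: 94.3
[439.95812816 192.77267797 255.84581539] [ 3.14118001e+00  7.31995605e-04 -3.13706485e+00] [-0.5756938  -0.65815066  0.1243749 ] 2.2333 [[-0.0000e+00  9.7000e-01  2.5000e-01  3.6569e+02]
 [ 1.0000e+00  0.0000e+00  0.0000e+00  1.9338e+02]
 [ 0.0000e+00  2.5000e-01 -9.7000e-01  4.3459e+02]
 [ 0.0000e+00  0.0000e+00  0.0000e+00  1.0000e+00]]
[([442.2, 208.7, 87.9], 0.76), ([456.0, -132.7, 16.6], 0.7)]
[([434.7, 217.3, 17.8], 0.61)]
```

View pics/w1.png

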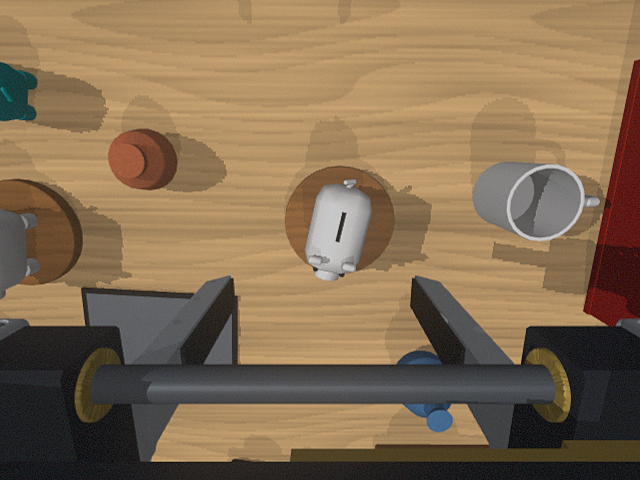

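The wrist view shows the left white bank, slot at (342,227), snout at (328,276) and tail at (350,184), so its yaw is about −14°. The stand is centred at about (340,219).

```bash
cat >> h.py <<'E'
def locate(p,C,uvs):
    for uv,z in uvs: print(uv,z,ray(p,C,uv,z).round(1)[:2])
def pig(p,C,k="bank_a_center"):
    for d in manip.masks_of(p,k):
        m=d["mask"].astype(np.uint8); pts=cv2.findNonZero(m)[:,0,:]
        W=np.float32([ray(p,C,q,61)[:2] for q in pts]); c,wh,a=cv2.minAreaRect(W)
        ev=np.linalg.eigh(np.cov(W.T))[1][:,1]; 
        print("mask",d["conf"],len(pts),pts.mean(0).round(),"rect61",np.round(c,1),np.round(wh),round(a,1),"pca yaw",round(np.degrees(np.arctan(ev[1]/ev[0])),1))
E
python3 - <<'E'
from h import *
s,p,C=wrist("w1b")
locate(p,C,[((342,227),92),((340,219),18),((328,276),61),((350,184),61),((313,222),61),((369,232),61)])
pig(p,C)
for d in manip.masks_of(p,"stand_left_top"): 
    ys,xs=np.nonzero(d["mask"]); print(d["conf"],xs.min(),xs.max(),ys.min(),ys.max())
E
```

```text
(342, 227) 92 [438.6 212.7]
(340, 219) 18 [444.7 214.4]
(328, 276) 61 [500.1 200. ]
(350, 184) 61 [400.  221.9]
(313, 222) 61 [439.9 183.7]
(369, 232) 61 [450.5 243.2]
mask 0.84 4894 [338. 229.] rect61 [448.8 209.9] [ 61. 112.] 77.0 pca yaw -12.5
0.7 285 395 164 269
```

The fixed-camera detections put the stand at y≈185 and the wrist puts it at 214. I'll check with my own rays.

Run:
```python
from h import *
px={"scene":[((370,236),18,"standL"),((320,304),4,"mat"),((234,277),18,"standR")],"side":[((286,220),18,"standL"),((384,277),4,"mat"),((327,338),18,"standR")]}
P={}
for n in px:
    p=manip.camera(n); C=np.linalg.inv(p["extrinsics"]); P[n]=p
    print(n,"cam at",C[:3,3].round())
    for uv,z,t in px[n]: print(t,ray(p,C,uv,z).round(1)[:2])
    s=manip.read_state(); E=p["extrinsics"]
    for nm,w in (("tcp",s["eef_pos"]),("base",np.zeros(3))):
        q=(E@np.r_[w,1])[:3]; print(nm,(q[:2]/q[2]*p["fx"]+[p["cx"],p["cy"]]).round())
    im=p["pixels"][:,:,::-1].copy()
    q=(E@np.r_[s["eef_pos"],1])[:3]; q=(q[:2]/q[2]*p["fx"]+[p["cx"],p["cy"]]).astype(int); cv2.drawMarker(im,tuple(int(v) for v in q),(0,0,255),0,12,1)
    P[n]=cv2.resize(im[max(0,q[1]-110):q[1]+190,max(0,q[0]-200):q[0]+200],None,fx=1,fy=1)
w=min(a.shape[1] for a in P.values());h=min(a.shape[0] for a in P.values())
cv2.imwrite("pics/tcp.png",np.hstack([a[:h,:w] for a in P.values()]))
```

```text
scene cam at [1333. -395.  761.]
standL [461.9 207.1]
mat [626.9 -20.4]
standR [ 476.2 -171.2]
tcp [369. 151.]
base [239. 179.]
side cam at [ 342. -690.  655.]
standL [449.  201.6]
mat [621.7 -28.7]
standR [ 464.5 -174.6]
tcp [277. 130.]
base [ 75. 315.]
```

View pics/tcp.png

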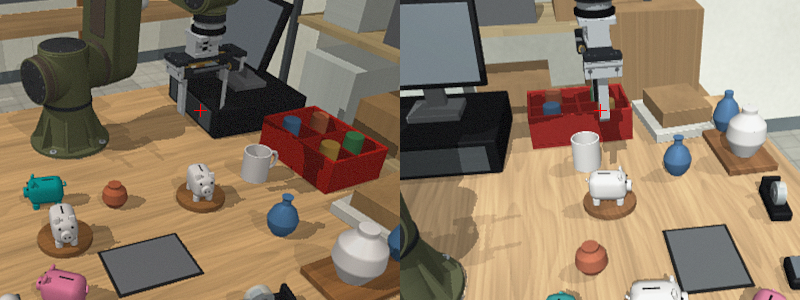

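The marker matches the fingertips, and the estimates agree to about 1.5 cm. The wrist view is nearest, so I'll go partway down and look again.

```bash
python3 -m crank '[{"offset":[0.003,0.01,-0.03],"spin":-5},{"offset":[0.006,0.018,-0.06],"spin":-10},{"offset":[0.006,0.018,-0.09],"spin":-13},{"offset":[0.006,0.018,-0.105],"spin":-13},{"offset":[0.006,0.018,-0.105],"spin":-13},{"offset":[0.006,0.018,-0.105],"spin":-13},{"offset":[0.006,0.018,-0.105],"spin":-13},{"offset":[0.006,0.018,-0.105],"spin":-13}]' 1
python3 - <<'E'
from h import *
s,p,C=wrist("w2"); print(s["eef_pos"],s["eef_rot"],C[:3,3])
pig(p,C)
E
```

```text
clock: 3.3
eef_pos: [447.1, 210.1, 152.3]
eef_rot: [3.14, 0.003, 2.918]
wrist_force: [0.2, -0.2, 0.2]
finger_gap: 94.0
[447.05023745 210.13634123 152.25747133] [3.13991286e+00 2.59342059e-03 2.91777126e+00] [374.22456706 227.21522028 330.8643374 ]
mask 0.67 9212 [320. 249.] rect61 [449.2 209.2] [ 61. 114.] 77.5 pca yaw -12.7
```

View pics/w2.png

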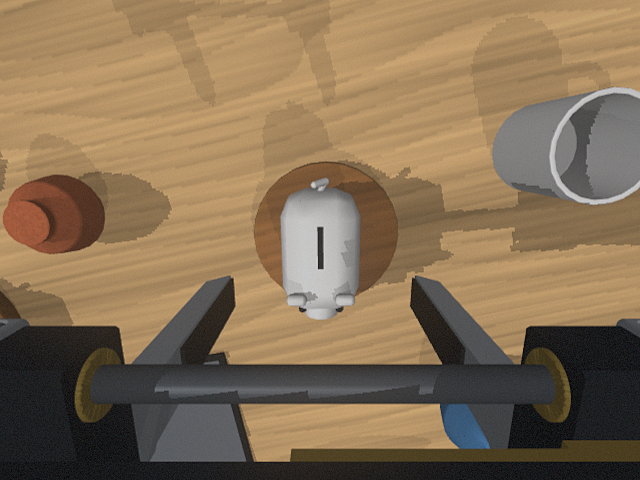

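The bank is centred between the fingers at (320,249), aligned and white. Now I'll descend, grip and lift.

```bash
python3 -m crank '[{"offset":[0,0,-0.022],"spin":0},{"offset":[0,0,-0.045],"spin":0},{"offset":[0,0,-0.067],"spin":0},{"offset":[0,0,-0.09],"spin":0},{"offset":[0,0,-0.105],"spin":0},{"offset":[0,0,-0.11],"spin":0},{"offset":[0,0,-0.11],"spin":0},{"offset":[0,0,-0.11],"spin":0}]' 1
python3 -m crank '[{"offset":[0,0,0],"spin":0},{"offset":[0,0,0],"spin":0},{"offset":[0,0,0],"spin":0},{"offset":[0,0,0],"spin":0},{"offset":[0,0,0],"spin":0},{"offset":[0,0,0],"spin":0},{"offset":[0,0,0],"spin":0},{"offset":[0,0,0],"spin":0}]' 0.4 35
```

```text
clock: 4.07
eef_pos: [447.3, 210.2, 42.8]
eef_rot: [3.14, 0.003, 2.918]
wrist_force: [0.6, 0.1, -0.1]
finger_gap: 94.3
clock: 4.73
eef_pos: [447.4, 210.2, 43.0]
eef_rot: [3.14, 0.003, 2.918]
wrist_force: [-1.5, -1.5, 3.2]
finger_gap: 57.9
```

```bash
python3 -m crank '[{"offset":[0,0,0.005],"spin":0},{"offset":[0,0,0.015],"spin":0},{"offset":[0,0,0.028],"spin":0},{"offset":[0,0,0.04],"spin":0},{"offset":[0,0,0.047],"spin":0},{"offset":[0,0,0.05],"spin":0},{"offset":[0,0,0.05],"spin":0},{"offset":[0,0,0.05],"spin":0}]' 0.4 35
python3 -m crank '[{"offset":[0,0,0],"spin":0},{"offset":[0,0,0],"spin":0},{"offset":[0,0,0],"spin":0},{"offset":[0,0,0],"spin":0},{"offset":[0,0,0],"spin":0},{"offset":[0,0,0],"spin":0},{"offset":[0,0,0],"spin":0},{"offset":[0,0,0],"spin":0}]'
python3 - <<'E'
from h import *
f=[]
for i in range(3):
    f.append(manip.read_state()["wrist_force"]); manip.camera("wrist")
print(np.array(f).round(2))
E
```

```text
clock: 5.4
eef_pos: [447.2, 210.1, 92.7]
eef_rot: [3.14, 0.003, 2.918]
wrist_force: [-0.8, 0.7, -3.6]
finger_gap: 57.7
clock: 6.07
eef_pos: [447.2, 210.1, 92.7]
eef_rot: [3.14, 0.003, 2.918]
wrist_force: [0.2, 0.6, -2.6]
finger_gap: 57.2
[[ 0.17  0.56 -2.6 ]
 [ 0.5  -0.2  -3.41]
 [ 0.25  0.44 -2.36]]
```

The left bank reads about 2.9 N, so it is likely the light one. I'll set it back.

```bash
python3 -m crank '[{"offset":[0,0,-0.012],"spin":0},{"offset":[0,0,-0.025],"spin":0},{"offset":[0,0,-0.036],"spin":0},{"offset":[0,0,-0.043],"spin":0},{"offset":[0,0,-0.047],"spin":0},{"offset":[0,0,-0.049],"spin":0},{"offset":[0,0,-0.05],"spin":0},{"offset":[0,0,-0.05],"spin":0}]' 
python3 -m crank '[{"offset":[0,0,0],"spin":0},{"offset":[0,0,0],"spin":0},{"offset":[0,0,0],"spin":0},{"offset":[0,0,0],"spin":0},{"offset":[0,0,0],"spin":0},{"offset":[0,0,0],"spin":0},{"offset":[0,0,0],"spin":0},{"offset":[0,0,0],"spin":0}]' 1
python3 -m crank '[{"offset":[0,0,0.02],"spin":0},{"offset":[0,0,0.05],"spin":0},{"offset":[0,0,0.085],"spin":0},{"offset":[0,0,0.12],"spin":0},{"offset":[0,0,0.155],"spin":0},{"offset":[0,0,0.19],"spin":0},{"offset":[0,0,0.21],"spin":0},{"offset":[0,0,0.21],"spin":0}]' 1
python3 - <<'E'
from h import *
s,p,C=wrist("w3"); pig(p,C)
E
```

```text
clock: 6.88
eef_pos: [447.4, 210.2, 43.2]
eef_rot: [3.14, 0.003, 2.918]
wrist_force: [0.2, -0.8, -2.8]
finger_gap: 57.9
clock: 7.55
eef_pos: [447.4, 210.2, 43.2]
eef_rot: [3.14, 0.003, 2.918]
wrist_force: [-0.3, -0.7, 0.8]
finger_gap: 94.5
clock: 8.22
eef_pos: [448.6, 210.7, 257.7]
eef_rot: [3.136, 0.009, 2.918]
wrist_force: [0.4, -0.6, 0.2]
finger_gap: 94.1
mask 0.72 4850 [321. 220.] rect61 [449.5 210.6] [ 60. 111.] 78.3 pca yaw -13.1
```

The left bank stands where it did, within a millimetre or so. Now over to the right bank.

```bash
python3 -m crank '[{"offset":[0,-0.03,0],"spin":5},{"offset":[0,-0.07,0],"spin":10},{"offset":[0,-0.11,0],"spin":13},{"offset":[0,-0.15,0],"spin":13},{"offset":[0,-0.19,0],"spin":13},{"offset":[0,-0.23,0],"spin":13},{"offset":[0,-0.27,0],"spin":13},{"offset":[0,-0.31,0],"spin":13}]' 1
python3 -m crank '[{"offset":[0,-0.04,0],"spin":0},{"offset":[0,-0.07,0],"spin":0},{"offset":[0,-0.07,0],"spin":0},{"offset":[0,-0.07,0],"spin":0},{"offset":[0,-0.07,0],"spin":0},{"offset":[0,-0.07,0],"spin":0},{"offset":[0,-0.07,0],"spin":0},{"offset":[0,-0.07,0],"spin":0}]' 1
python3 - <<'E'
from h import *
s,p,C=wrist("w4"); pig(p,C); print(s["eef_pos"],s["eef_rot"])
E
```

```text
clock: 8.98
eef_pos: [446.5, -101.6, 251.7]
eef_rot: [3.139, 0.002, -3.139]
wrist_force: [0.9, -0.2, -0.0]
finger_gap: 93.9
clock: 9.65
eef_pos: [446.6, -170.8, 251.7]
eef_rot: [3.139, 0.002, -3.137]
wrist_force: [-0.4, 0.1, 0.2]
finger_gap: 93.9
[ 446.57768726 -170.75940646  251.68786365] [ 3.13855739e+00  1.81704189e-03 -3.13706957e+00]
```

View pics/w4.png

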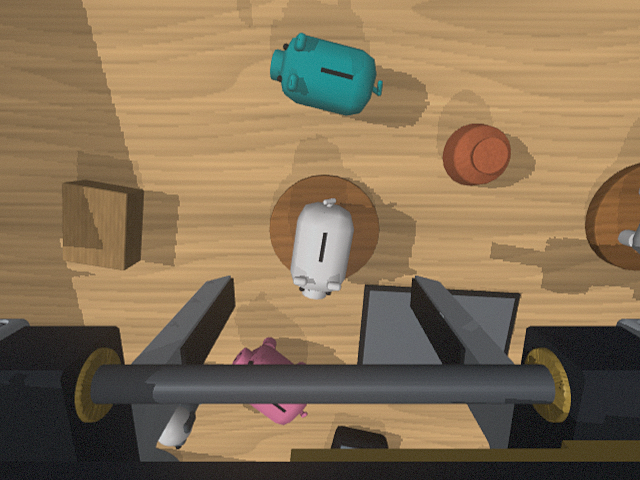

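The white bank on the right stand is at (322,247), with snout (315,293) and tail (329,202), so yaw is about −8°. The pink (272,380) and turquoise (325,75) ones are well clear.

Run:
```python
from h import *
s,p,C=wrist("w4b"); locate(p,C,[((315,296),61),((329,202),61),((322,247),92),((324,227),18),((365,288),4),((518,294),4)])
im=p["pixels"].astype(int); m=((im.min(2)>120)&(im.max(2)-im.min(2)<25)).astype(np.uint8); m[:190]=0;m[300:]=0;m[:,:280]=0;m[:,365:]=0
W=np.float32([ray(p,C,q,61)[:2] for q in cv2.findNonZero(m)[:,0]]); print(cv2.minAreaRect(W)); v=np.linalg.eigh(np.cov(W.T))[1][:,1]; print(np.degrees(np.arctan(v[1]/v[0])))
```

```text
(315, 296) 61 [ 528.7 -177.1]
(329, 202) 61 [ 424.7 -162.6]
(322, 247) 92 [ 464.3 -169.7]
(324, 227) 18 [ 460.2 -167.2]
(365, 288) 4 [ 541.9 -114.8]
(518, 294) 4 [549.6  80.3]
((475.74176025390625, -171.25172424316406), (57.32835006713867, 111.54615020751953), 81.2261962890625)
-6.813037339971785
```

```bash
python3 -m crank '[{"offset":[0.01,0,-0.025],"spin":-4},{"offset":[0.02,0,-0.05],"spin":-8},{"offset":[0.025,0,-0.075],"spin":-8},{"offset":[0.025,0,-0.1],"spin":-8},{"offset":[0.025,0,-0.1],"spin":-8},{"offset":[0.025,0,-0.1],"spin":-8},{"offset":[0.025,0,-0.1],"spin":-8},{"offset":[0.025,0,-0.1],"spin":-8}]' 1
python3 - <<'E'
from h import *
s,p,C=wrist("w5"); pig(p,C); print(s["eef_pos"],s["eef_rot"])
E
```

```text
clock: 10.47
eef_pos: [472.2, -171.5, 153.6]
eef_rot: [3.139, 0.005, 3.006]
wrist_force: [-0.0, 0.5, 0.6]
finger_gap: 94.0
[ 472.20586701 -171.45810835  153.59957379] [3.13941199 0.004574   3.0058503 ]
```

View pics/w5.png

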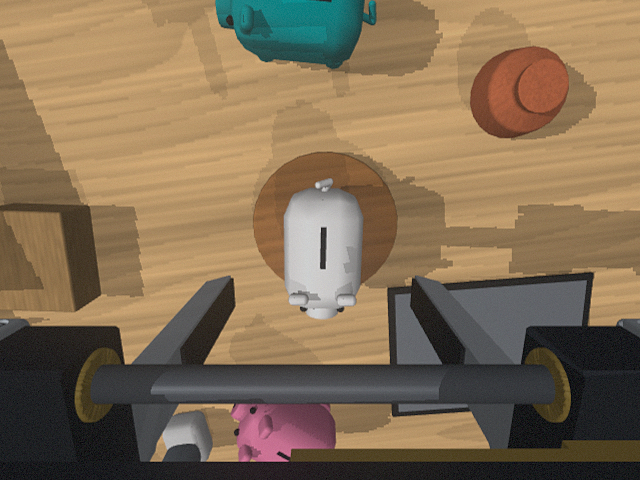

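The right bank is centred at (323,248) and aligned, as the left one was. I'll descend, grip and lift.

```bash
python3 -m crank '[{"offset":[0,0.001,-0.022],"spin":0},{"offset":[0,0.001,-0.045],"spin":0},{"offset":[0,0.001,-0.067],"spin":0},{"offset":[0,0.001,-0.09],"spin":0},{"offset":[0,0.001,-0.105],"spin":0},{"offset":[0,0.001,-0.11],"spin":0},{"offset":[0,0.001,-0.11],"spin":0},{"offset":[0,0.001,-0.11],"spin":0}]' 1
python3 -m crank '[{"offset":[0,0,0],"spin":0},{"offset":[0,0,0],"spin":0},{"offset":[0,0,0],"spin":0},{"offset":[0,0,0],"spin":0},{"offset":[0,0,0],"spin":0},{"offset":[0,0,0],"spin":0},{"offset":[0,0,0],"spin":0},{"offset":[0,0,0],"spin":0}]' 0.4 38
python3 -m crank '[{"offset":[0,0,0.005],"spin":0},{"offset":[0,0,0.015],"spin":0},{"offset":[0,0,0.028],"spin":0},{"offset":[0,0,0.04],"spin":0},{"offset":[0,0,0.047],"spin":0},{"offset":[0,0,0.05],"spin":0},{"offset":[0,0,0.05],"spin":0},{"offset":[0,0,0.05],"spin":0}]' 
python3 -m crank '[{"offset":[0,0,0],"spin":0},{"offset":[0,0,0],"spin":0},{"offset":[0,0,0],"spin":0},{"offset":[0,0,0],"spin":0},{"offset":[0,0,0],"spin":0},{"offset":[0,0,0],"spin":0},{"offset":[0,0,0],"spin":0},{"offset":[0,0,0],"spin":0}]'
```

```text
clock: 11.23
eef_pos: [472.5, -170.6, 44.2]
eef_rot: [3.14, 0.005, 3.006]
wrist_force: [0.5, 0.4, 0.3]
finger_gap: 93.8
clock: 11.9
eef_pos: [472.6, -170.7, 44.3]
eef_rot: [3.14, 0.005, 3.006]
wrist_force: [-1.2, 0.1, 2.9]
finger_gap: 57.8
clock: 12.57
eef_pos: [472.3, -170.6, 94.0]
eef_rot: [3.14, 0.005, 3.006]
wrist_force: [-0.5, -0.0, -6.6]
finger_gap: 57.8
clock: 13.23
eef_pos: [472.3, -170.6, 94.0]
eef_rot: [3.14, 0.005, 3.006]
wrist_force: [0.5, 1.0, -6.6]
finger_gap: 58.1
```

The right bank reads 6.6 N against 2.9 N, so it is the heavier one. Now I'll carry it over the mat, whose centre is about (622,−20).

```bash
python3 -m crank '[{"offset":[0,0.005,0.015],"spin":0},{"offset":[0,0.015,0.035],"spin":1},{"offset":[0,0.03,0.045],"spin":2},{"offset":[0.01,0.05,0.045],"spin":4},{"offset":[0.025,0.07,0.045],"spin":6},{"offset":[0.045,0.09,0.045],"spin":8},{"offset":[0.065,0.108,0.045],"spin":8},{"offset":[0.085,0.125,0.045],"spin":8}]' 
python3 -m crank '[{"offset":[0.02,0.012,0],"spin":0},{"offset":[0.038,0.02,0],"spin":0},{"offset":[0.053,0.026,-0.003],"spin":0},{"offset":[0.061,0.026,-0.006],"spin":0},{"offset":[0.065,0.026,-0.008],"spin":0},{"offset":[0.065,0.026,-0.008],"spin":0},{"offset":[0.065,0.026,-0.008],"spin":0},{"offset":[0.065,0.026,-0.008],"spin":0}]'
python3 -m crank '[{"offset":[0,0,0],"spin":0},{"offset":[0,0,0],"spin":0},{"offset":[0,0,0],"spin":0},{"offset":[0,0,0],"spin":0},{"offset":[0,0,0],"spin":0},{"offset":[0,0,0],"spin":0},{"offset":[0,0,0],"spin":0},{"offset":[0,0,0],"spin":0}]'
python3 - <<'E'
from h import *
a=manip.camera("scene")["pixels"]; b=manip.camera("side")["pixels"]
cv2.imwrite("pics/end.png",np.hstack([a[120:420,120:520],b[120:420,200:600]])[:,:,::-1])
E
```

```text
clock: 13.9
eef_pos: [558.1, -44.4, 139.1]
eef_rot: [3.14, 0.005, -3.137]
wrist_force: [0.7, 0.1, -6.6]
finger_gap: 58.1
clock: 14.57
eef_pos: [622.6, -18.9, 131.3]
eef_rot: [3.14, 0.005, -3.138]
wrist_force: [-0.5, 0.3, -5.9]
finger_gap: 57.9
clock: 15.23
eef_pos: [622.6, -18.9, 131.2]
eef_rot: [3.14, 0.005, -3.138]
wrist_force: [-0.0, -0.0, -6.7]
finger_gap: 58.0
```

View pics/end.png

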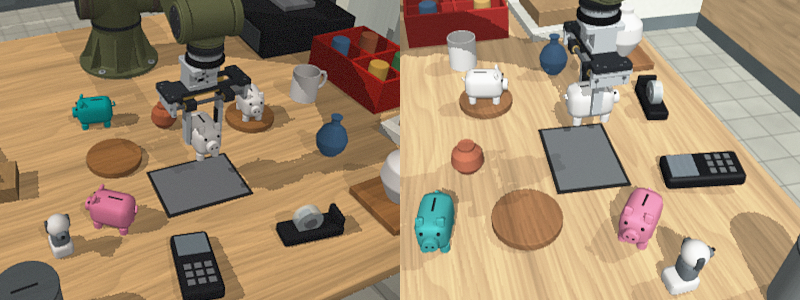

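The picture shows the heavy bank held level above the mat at (207,135) and (590,100). The light bank is upright on the left stand at (250,105) and (486,85), and the bystanders look undisturbed.

```bash
python3 -c "
from cell import manip
print(manip.sign_off())"
```

```text
the job is handed in; nothing more can be done
None
```

The heavier bank is the one from the right stand. I handed the job in at about 15 s on the robot clock with that bank held over the mat; no verdict is reported.

- **Weighing:** I lifted the left bank off its stand and the wrist read about 2.9 N, so it is the empty one. I set it back, and the wrist view put it within about 1 mm of where it started. The right bank read about 6.6 N.
- **Final pose:** The tool is at (623, −19, 131) mm, over the mat centre I estimated at (622, −20). The bank's feet are about 100 mm above the mat. The fingers are 58 mm apart with the grip set to 38 N, and the wrist force is steady at about −6.7 N.
- **Last pictures:** The held bank looks level, the light one stands upright on the left stand, and the bystanders look undisturbed. I did not measure the bystanders' positions again.
- **Disagreements:** Estimates of the left stand's position from the different cameras differed by up to about 17 mm in my own rays, and by more in the network's detections. I used the close wrist view for the grasps, and both closed cleanly at 58 mm. The mat estimates agreed within about 10 mm. Seen from above, the network did not find the right bank in either wrist view I ran it on, so I located it from pixels.

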